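# Shut the tester's covers and hold its dead-man handle

### The job

Run up the fan tester: first press both hinged covers of the terminal box down until their spring catches snap over and hold them shut, and only then push the sprung dead-man handle down to half travel, where it lies level and its top is flush with the tops of the two marker posts beside its end. Never push the handle right to the bottom (that trips the tester), and leave the other things on the bench where they are. Finish while still pressing the handle steadily at that level: do not let go of it.

Things in the scene. Friction and masses are not known exactly. Their poses are not given: they have to be found in the camera images.
- terminal_box: Grey steel box, 90 x 196 x 50 mm (x, y, height), fixed; place, yaw and side (left or right) vary. Origin: centre of its underside; x, y along its sides, z up. Two aluminium covers side by side on top, centred at y = +48 (left) and -48 mm (right), hinged at x = +36 mm, height 53 mm, about a line along y. A steel spring catch stands at each cover's free edge (x = -45 to -50, top at 61 mm).
- cover_left (a joint): Opening angle (rad) of the left (+y) cover: 0 shut, positive = free edge (-x side) up. Starts 0.3 to 0.7. Cover 84 mm wide, 6 thick, reaching 80 mm from its hinge. A stiff hinge (0.05 N m) keeps it where left. Its edge meets the catch at 0.13, snaps under it past 0.06 and is then held at 0, a hard stop. Pressed 50 mm from the hinge the catch takes about 6 to 12 N.
- cover_right (a joint): The same for the right (-y) cover.
- cover_left_face (a point): Point on the left cover's upper face, mid-width, 50 mm from the hinge; moves with the cover (shut: at x = -14, y = +48, height 56 mm in the box's frame).
- cover_right_face (a point): The same on the right cover (shut: at x = -14, y = -48, height 56 mm in the box's frame).
- handle_stand: Grey stand, base plate 180 x 130 x 18 mm, fixed; place, yaw and side vary. Origin: centre of its underside; x, y along its sides, z up. Two cheeks (92 mm high) carry the handle's hinge, along y, at x = +65, height 75 mm; the handle reaches from it to -x. Two steel marker posts stand at x = -68, y = +-52 mm, 18 mm across, tops at height 83 mm: flush with the level handle's top.
- handle (a joint): Angle of the dead-man handle in rad: 0 released (its free end 0.25 rad above level), growing as it is pressed, 0.25 level = half travel (wanted), 0.5 bottom stop. A spring returns it: at the rubber grip about 3 N starts it, 8 N holds it level, 13 N at the bottom.
- handle_grip (a point): Point on top of the handle's rubber grip (56 x 36 mm, black), mid-width, 105 mm from the hinge; the handle ends 135 mm from the hinge. When the handle is level this point is at x = -40, y = 0, height 83 mm in the stand's frame; released, about 26 mm higher.
- screwdriver: Bystander: screwdriver lying between the two units. Leave.
- screw_jar: Bystander: small jar, 44 across, 60 high, between the units towards the back. Leave.
- reflector: Bystander: spun steel lamp reflector, 100 across, 60 high, left side. Leave.
- wrench: Bystander: wrench lying at the right. Leave.
- grease_can: Bystander: metal can, 60 across, 75 high, right side. Leave.
- rotor: Bystander: small motor rotor standing on end, 48 across, 50 high, near the robot. Leave.
- mug: Bystander: white mug, 76 across, 85 high, left side. Leave.

How it is judged:
On the way, in this order (a step that is already met when the one before it is completed fails the run):
1. both covers are pressed shut and held by their catches, the handle still released (value of joint each of cover_left, cover_right below 0.04 rad and value of joint handle below 0.06 rad), for 0.2 s.
2. the handle is pressed to half travel with both covers shut (value of joint each of cover_left, cover_right below 0.04 rad and value of joint handle between 0.19 and 0.31 rad and contact force between any of the fingers, the arm and handle above 1.5 N), for 0.3 s.
At the end, for the whole second after the job is handed in: Both covers are held shut by their catches (within 0.04 rad), and the robot itself is pressing the handle (over 1.5 N) steadily at half travel: 0.25 rad, within 0.06 rad (about 6 mm at the grip) (all of step 2 and velocity of joint handle between -0.1 and 0.1 rad/s); the arm keeps its last pose, push and grip.
It fails at once if the handle is pushed before both covers are shut (value of joint handle above 0.1 rad and value of joint any of cover_left, cover_right above 0.06 rad).
It fails at once if the handle is pushed to the bottom (value of joint handle above 0.45 rad).
It fails at once if another thing on the bench is disturbed (distance of any of screwdriver, screw_jar, reflector, wrench, grease_can, rotor, mug from where it was at the start of the episode above 0.03 m).
It also fails if it takes over 48 s, if anything falls off the work surface, if the arm or the gripper's body presses on something with over 40 N, if the wrist force passes 120 N, or if a joint passes its speed limit or range.

### The arm

A 7-joint arm with a two-finger parallel gripper is mounted at the origin on the work surface. World frame = base frame: x ahead of the robot, y to its left, z up, the work surface at z = 0. Lengths are in m, angles in rad, forces in N, time in s.
With the tool pointing down it reaches from about 0.35 to 0.9 m from the base axis. Payload 19.9 kg.
Tool frame: the origin (TCP) lies midway between the tips of the shut fingers; the grasp point (between the pads) lies manip.pinch_z behind it (manip.pinch_z is the distance from the TCP to the grasp point, in m); z points along the fingers, x is the direction in which the jaws open and shut, and the axes are right-handed (so a half turn about z gives the same grasp; the last joint's range is limited). The gripper opens to 94 mm and grips with 3 to 60 N. Pads are 16 mm wide; open, the fingers measure 119 mm over their backs; the gripper's body (75 mm by 177 mm) begins 78 mm behind the grasp point.
Start: joints at [1.062, 0.417, -0.01, 1.614, 0.005, 1.111, -0.053], TCP at [0.282, -0.558, 0.205] pointing down, gripper open.
Joint ranges: [-2.81, 2.81], [-0.39, 2.02], [-1.27, 1.25], [0.06, 2.57], [-1.19, 4.33], [0.19, 2], [-2.82, 2.82]. Speed limits (rad/s): [1.89, 1.89, 2.39, 2.39, 3.01, 3.01, 3.01].

### API

Orientations are given as a unit quaternion [x, y, z, w].
In Python, from workcell import manip gives the robot as it stands.
- The arm moves only by the tool apply_moves, never from a script. Its argument "deltas" is a list of rows, each an object of numbers: "rx", "ry", "rz": the turn, a rotation vector about the tool's x, y, z in rad; "dx", "dy", "dz": the shift along the tool's x, y, z in mm; "gripper": the gripper's target within -1 to 1 (shut at 1, half-way at 0, fully open at -1). In form: [{"rx": .., "ry": .., "rz": .., "dx": .., "dy": .., "dz": .., "gripper": ..}, ...]. A call has 1 to 12 rows; each row is the pose to reach, as a shift and turn from the pose commanded when the call began, along the tool's axes at that moment; what a row does not reach only later rows make up. A row lasts 1/10 s, in which the tool goes at most 50 mm and 8.59 degrees, less where a joint would pass 70% of its speed; a pose out of reach is approached as far as the arm can. A call with a gripper value outside its range is refused whole. The fingers move at their own pace and stop on an object; "newtons" is the grip in N (left out, the last holds). Time passes only in rows, so rows that repeat a pose let the fingers close. It gives the time, the measured TCP pose, the force and the opening at its end, in the units of the state.
- manip.get_obs(): the state, without advancing time (a new reading comes with each control period).
- manip.camera(name): name is "side" or "top"; returns the picture (384x512x3 uint8, red, green, blue); there is no depth.
- manip.get_calibration(name): a dict with "fx", "fy", "cx", "cy" (pixels), "k1" (the pictures are not rectified: a ray, as slopes to the right and down, at radius r is drawn at 1 + k1 r^2 times it, then the intrinsics apply), "origin" and "attitude" of the camera in the world. Camera axes: x right, y up, looking along -z (the intrinsics and any distortion apply to the point x, -y, -z); pixel columns grow to the right and rows downward; lengths in m; the calibration is good to about 2 mm. A picture is of the moment at which its call begins. get_calibration takes no time and is no camera call.
- manip.sign_off(): hands the job in, once; it reports no verdict.
The state is a dict: "t": time; "qpos": joint angles; "qd": joint speeds; "tau": joint torques, N m; "tcp_pos": TCP position; "tcp_rot": TCP orientation; "contact_force": force on the tool from outside, world axes, zero at the start; "wrist_torque": the same for the moment, N m; "width": finger opening in m.
Only numpy, scipy, OpenCV 4.12 (cv2) and the standard library are available. Lean on these libraries where they do the work, as an engineer would, in place of code of your own. Each camera call takes 0.05 s, during which the arm holds its last target.

## Working session

There is one attempt and no reset: what is moved stays moved. The work goes in short steps, Python scripts to look and compute and a tool call to move; the robot and the scene stay as the last step left them, time stands still between calls to the robot, and variables do not carry over. Pictures are saved under pics/ and viewed, and the job is handed in when it is done.

Besides the shell and the picture viewer there is one more tool, called by a JSON object that holds its "method" and its "body". apply_moves: Moves the arm, as the interface text tells. Its arguments: {"type":"object","properties":{"deltas":{"type":"array"},"newtons":{"type":"number"}},"required":["deltas"]}

```bash
mkdir -p pics; ls; python3 - <<'E'
from workcell import manip
import cv2
o=manip.get_obs(); print(o)
print(manip.pinch_z)
for n in("top","side"):
    print(n,manip.get_calibration(n))
    cv2.imwrite(f"pics/{n}0.png",cv2.cvtColor(manip.camera(n),cv2.COLOR_RGB2BGR))
E
```

```text
pics
{'t': 0.0, 'qpos': array([ 1.06150826,  0.41796886, -0.01028858,  1.61416095,  0.00471318,
        1.11070108, -0.05301236]), 'qd': array([-0.00172713, -0.00155067,  0.0014721 ,  0.00282836,  0.0004708 ,
        0.00096517, -0.00069797]), 'tau': array([ 5.56331961e-04, -8.51265907e+01,  6.38693590e-01, -4.25992477e+01,
       -4.87356260e-02,  1.87683245e-02,  1.34467746e-04]), 'tcp_pos': array([ 0.28162989, -0.55753365,  0.20483411]), 'tcp_rot': array([ 8.51734203e-01, -5.23973738e-01, -5.43860775e-04, -2.70783061e-04]), 'contact_force': array([0.98742824, 0.07364774, 0.16689517]), 'wrist_torque': array([ 0.02311217,  0.00872559, -0.02570546]), 'width': 0.09395908553920646}
0.0188
top {'fx': 373.3252687922681, 'fy': 373.3252687922681, 'cx': 248.21013074467103, 'cy': 194.81909918356723, 'k1': -0.012808811258830018, 'origin': array([0.39203556, 0.0105042 , 1.12421388]), 'attitude': array([-0.03553605,  0.05474677,  0.7138092 , -0.69729219])}
side {'fx': 488.7751996224358, 'fy': 488.7751996224358, 'cx': 250.64715459479126, 'cy': 193.87582212283593, 'k1': -0.006055519413267783, 'origin': array([0.21502715, 1.03368543, 1.22329618]), 'attitude': array([-0.05497813,  0.37483582,  0.91335712, -0.14917872])}
```

View pics/top0.png

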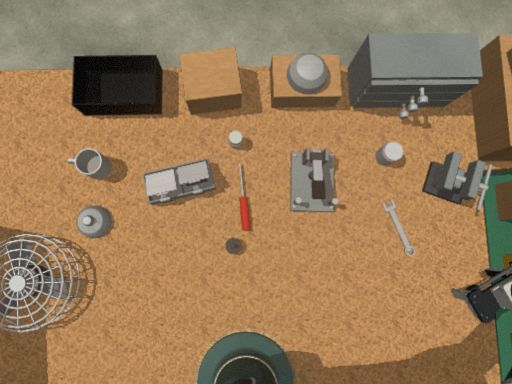

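View pics/side0.png

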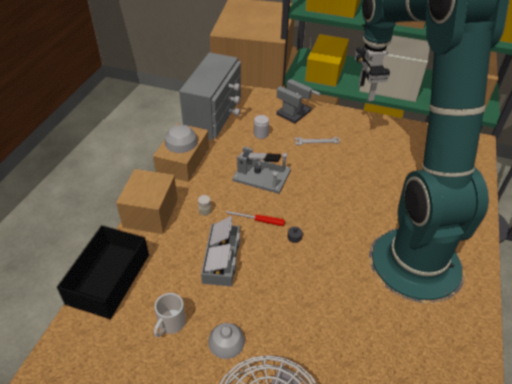

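The top view shows the box near (180,182) and the stand near (314,180), hinge towards +x and marker posts at about (298,202) and (335,202). I'll enlarge both for corners.

```bash
cat > h.py <<'E'
import numpy as np, cv2
from scipy.spatial.transform import Rotation as R
from workcell import manip
def ray(n,u,v):
    c=manip.get_calibration(n)
    xd,yd=(u-c['cx'])/c['fx'],(v-c['cy'])/c['fy']
    x,y=xd,yd
    for _ in range(10):
        s=1+c['k1']*(x*x+y*y); x,y=xd/s,yd/s
    d=R.from_quat(c['attitude']).apply([x,-y,-1]); return np.array(c['origin']),d
def onplane(n,u,v,z):
    o,d=ray(n,u,v); return o+d*(z-o[2])/d[2]
def proj(n,p):
    c=manip.get_calibration(n)
    q=R.from_quat(c['attitude']).inv().apply(np.array(p)-c['origin'])
    x,y=q[0]/-q[2],-q[1]/-q[2]; s=1+c['k1']*(x*x+y*y)
    return np.array([c['cx']+c['fx']*x*s,c['cy']+c['fy']*y*s])
def tri(u1,u2):
    o1,d1=ray('top',*u1);o2,d2=ray('side',*u2)
    A=np.stack([d1,-d2],1);s=np.linalg.lstsq(A,o2-o1,rcond=None)[0]
    a,b=o1+d1*s[0],o2+d2*s[1];return (a+b)/2,np.linalg.norm(a-b)
E
python3 - <<'E'
import cv2,numpy as np
t=cv2.imread('pics/top0.png');s=cv2.imread('pics/side0.png')
def crop(im,x,y,w,h,k,name):
    cv2.imwrite(name,cv2.resize(im[y:y+h,x:x+w],None,fx=k,fy=k,interpolation=cv2.INTER_CUBIC))
crop(t,140,152,80,56,10,'pics/tb.png');crop(t,280,142,64,76,7.8,'pics/ts.png')
crop(s,195,215,55,75,8,'pics/sb.png');crop(s,225,140,75,55,10,'pics/ss.png')
E
```

```text
(no output)
```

View pics/tb.png

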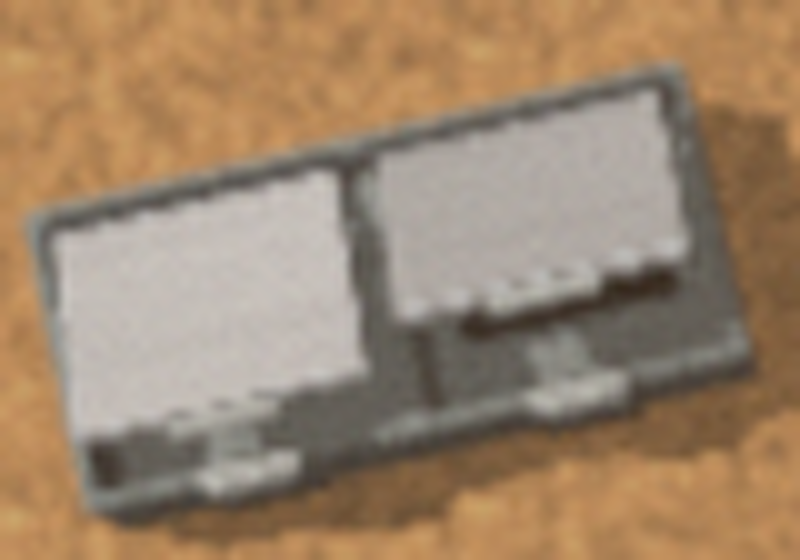

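View pics/ts.png

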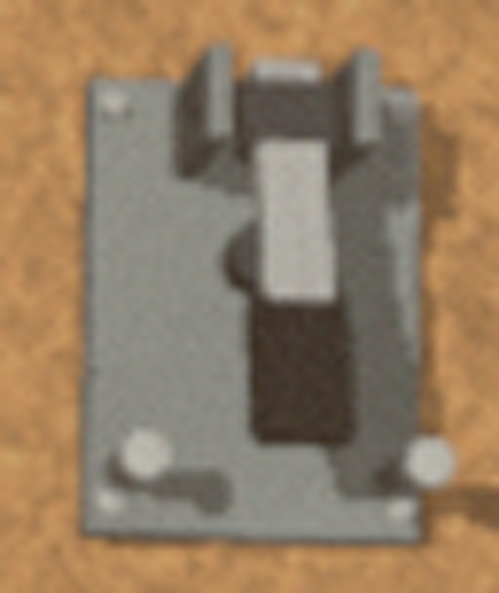

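View pics/sb.png

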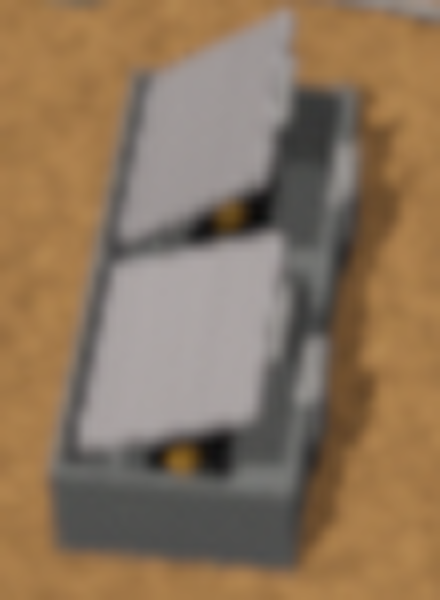

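View pics/ss.png

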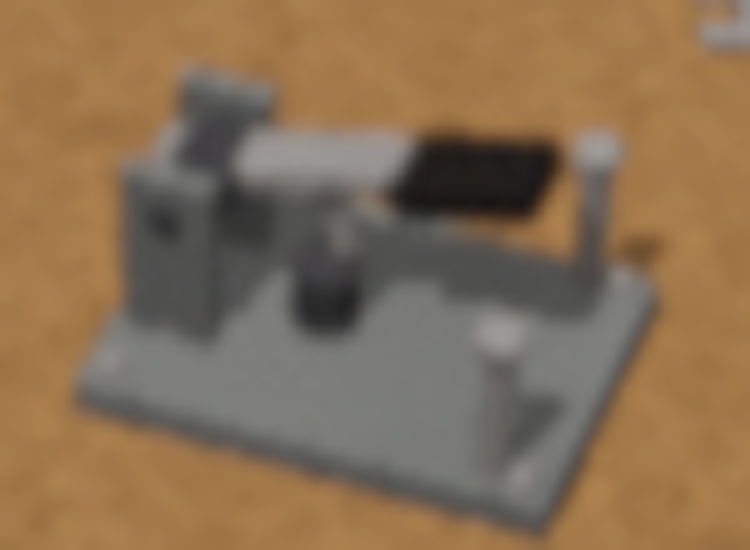

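```bash
python3 - <<'E'
from h import *
np.set_printoptions(precision=4,suppress=True)
def tp(l,x0,y0,k): return [((a+.5)/k-.5+x0,(b+.5)/k-.5+y0) for a,b in l]
b=tp([(33,215),(685,68),(750,358),(90,500)],140,152,10)
P=np.array([onplane('top',*u,.05)for u in b])
print(P)
print('sides',[np.linalg.norm(P[i]-P[(i+1)%4]) for i in range(4)])
ey=(P[0]-P[1]+P[3]-P[2]); ex=(P[0]-P[3]+P[1]-P[2])
print('yaws',np.arctan2(ex[1],ex[0]),np.arctan2(-ey[0],ey[1]),'c',P.mean(0))
sb=tp([(140,78),(57,475),(300,485),(360,90)],195,215,8)
Q=np.array([onplane('side',*u,.05)for u in sb]);print('side',Q,Q.mean(0))
p=tp([(145,453),(430,460)],280,142,7.8)
M=np.array([onplane('top',*u,.083)for u in p]);print('posts',M,np.linalg.norm(M[0]-M[1]))
ps=tp([(500,335),(598,150)],225,140,10)
for a,c in zip(p,ps): print(tri(a,c), onplane('side',*c,.083))
bs=tp([(90,80),(418,92),(418,538),(85,535)],280,142,7.8)
B=np.array([onplane('top',*u,.018)for u in bs]);print('base',B,B.mean(0)); 
ey=(B[0]-B[1]+B[3]-B[2]); ex=(B[0]-B[3]+B[1]-B[2])
print('yaws',np.arctan2(ex[1],ex[0]),np.arctan2(-ey[0],ey[1]))
# cover free-edge corners
print('cov L', [tri(a,c) for a,c in zip(tp([(75,437),(362,375)],140,152,10),tp([(255,430),(280,235)],195,215,8))])
print('cov R', [tri(a,c) for a,c in zip(tp([(400,320),(688,250)],140,152,10),tp([(270,185),(292,12)],195,215,8))])
E
```

```text
[[0.6001 0.2841 0.05  ]
 [0.64   0.0946 0.05  ]
 [0.5537 0.0767 0.05  ]
 [0.5164 0.2669 0.05  ]]
sides [np.float64(0.19370323432753625), np.float64(0.08817309624814021), np.float64(0.19379827965338478), np.float64(0.08546380231118243)]
yaws 0.20352702553221044 0.20050104574158994 c [0.5776 0.1806 0.05  ]
side [[0.6376 0.102  0.05  ]
 [0.5965 0.2887 0.05  ]
 [0.5117 0.2645 0.05  ]
 [0.5531 0.0797 0.05  ]] [0.5747 0.1837 0.05  ]
posts [[ 0.5087 -0.16    0.083 ]
 [ 0.5039 -0.2636  0.083 ]] 0.10370551594827086
(array([ 0.5094, -0.1606,  0.0791]), np.float64(0.00038500438380263734)) [ 0.5086 -0.1565  0.083 ]
(array([ 0.5039, -0.2646,  0.0793]), np.float64(0.0007023203525086749)) [ 0.5026 -0.2605  0.083 ]
base [[ 0.6629 -0.1553  0.018 ]
 [ 0.6558 -0.2839  0.018 ]
 [ 0.4809 -0.2744  0.018 ]
 [ 0.485  -0.1463  0.018 ]] [ 0.5711 -0.215   0.018 ]
yaws -0.05256958457223181 -0.043786510718828865
cov L [(array([0.5298, 0.2647, 0.0763]), np.float64(0.002967597884501302)), (array([0.5472, 0.1835, 0.0835]), np.float64(0.0020194354927802866))]
cov R [(array([0.5582, 0.1707, 0.0945]), np.float64(0.003101673024145406)), (array([0.577 , 0.0905, 0.0989]), np.float64(0.000206397726382258))]
```

Box: centre ≈ (0.576, 0.182), yaw ≈ 0.20; covers open by roughly 0.35 (left) and 0.55 (right). Stand: posts' midpoint ≈ (0.506, −0.212), yaw ≈ −0.046, so the level grip point is ≈ (0.534, −0.213, 0.083). Moving with the fingers shut, first towards the right cover.

{"method": "apply_moves", "body": {"deltas": [{"dx": -20,"dy": -24,"dz": 0,"gripper": 1},{"dx": -45,"dy": -54,"dz": 0,"gripper": 1},{"dx": -70,"dy": -84,"dz": 0,"gripper": 1},{"dx": -95,"dy": -114,"dz": 0,"gripper": 1},{"dx": -120,"dy": -144,"dz": 0,"gripper": 1},{"dx": -145,"dy": -174,"dz": 0,"gripper": 1},{"dx": -170,"dy": -204,"dz": 0,"gripper": 1},{"dx": -195,"dy": -234,"dz": 0,"gripper": 1},{"dx": -220,"dy": -264,"dz": 0,"gripper": 1},{"dx": -240,"dy": -285,"dz": 0,"gripper": 1},{"dx": -240,"dy": -285,"dz": 0,"gripper": 1},{"dx": -240,"dy": -285,"dz": 0,"gripper": 1}], "newtons": 30}}

```text
invalid input
```

{"method": "apply_moves", "body": {"deltas": [{"rx": 0,"ry": 0,"rz": 0,"dx": -40,"dy": -48,"dz": 0,"gripper": 1},{"rx": 0,"ry": 0,"rz": 0,"dx": -80,"dy": -95,"dz": 0,"gripper": 1},{"rx": 0,"ry": 0,"rz": 0,"dx": -120,"dy": -143,"dz": 0,"gripper": 1},{"rx": 0,"ry": 0,"rz": 0,"dx": -160,"dy": -190,"dz": 0,"gripper": 1},{"rx": 0,"ry": 0,"rz": 0,"dx": -200,"dy": -238,"dz": 0,"gripper": 1},{"rx": 0,"ry": 0,"rz": 0,"dx": -240,"dy": -285,"dz": 0,"gripper": 1},{"rx": 0,"ry": 0,"rz": 0,"dx": -240,"dy": -285,"dz": 0,"gripper": 1},{"rx": 0,"ry": 0,"rz": 0,"dx": -240,"dy": -285,"dz": 0,"gripper": 1},{"rx": 0,"ry": 0,"rz": 0,"dx": -240,"dy": -285,"dz": 0,"gripper": 1}], "newtons": 30}}

```text
t: 1.0
tcp_pos: [0.4291, -0.212, 0.2054]
tcp_rot: [0.853, -0.522, -0.0, -0.0]
contact_force: [-0.2, -0.4, 0.3]
width: 0.0252
```

{"method": "apply_moves", "body": {"deltas": [{"rx": 0,"ry": 0,"rz": 0,"dx": -40,"dy": -47,"dz": 0,"gripper": 1},{"rx": 0,"ry": 0,"rz": 0,"dx": -80,"dy": -94,"dz": 0,"gripper": 1},{"rx": 0,"ry": 0,"rz": 0,"dx": -120,"dy": -141,"dz": 0,"gripper": 1},{"rx": 0,"ry": 0,"rz": 0,"dx": -160,"dy": -188,"dz": 0,"gripper": 1},{"rx": 0,"ry": 0,"rz": 0,"dx": -200,"dy": -236,"dz": 0,"gripper": 1},{"rx": 0,"ry": 0,"rz": 0,"dx": -241,"dy": -283,"dz": 0,"gripper": 1},{"rx": 0,"ry": 0,"rz": 0,"dx": -241,"dy": -283,"dz": 40,"gripper": 1},{"rx": 0,"ry": 0,"rz": 0,"dx": -241,"dy": -283,"dz": 80,"gripper": 1},{"rx": 0,"ry": 0,"rz": 0,"dx": -241,"dy": -283,"dz": 80,"gripper": 1},{"rx": 0,"ry": 0,"rz": 0,"dx": -241,"dy": -283,"dz": 80,"gripper": 1}]}}

```text
t: 2.0
tcp_pos: [0.5711, 0.1269, 0.1237]
tcp_rot: [0.852, -0.524, -0.001, 0.001]
contact_force: [-0.6, -1.3, 0.9]
width: 0.0005
```

```bash
python3 - <<'E'
from h import *
o=manip.get_obs(); print(o['t'],o['qpos'].round(2),o['tcp_pos'],o['width'],o['contact_force'])
im=[cv2.cvtColor(manip.camera(n),cv2.COLOR_RGB2BGR) for n in('top','side')]
a=cv2.resize(im[0][142:222,130:250],None,fx=3.3,fy=3.3);b=cv2.resize(im[1][205:305,170:290],None,fx=3.3,fy=3.3)
h=330;cv2.imwrite('pics/a1.png',np.hstack([cv2.copyMakeBorder(a,0,h-a.shape[0],0,0,0),b[:h]]))
E
```

```text
2.0 [ 0.05  0.47 -0.41  1.78  0.22  0.95 -1.56] [0.57108005 0.12693441 0.12367833] 0.0005431763748130334 [-0.64681347 -1.30354535  0.8702218 ]
```

View pics/a1.png

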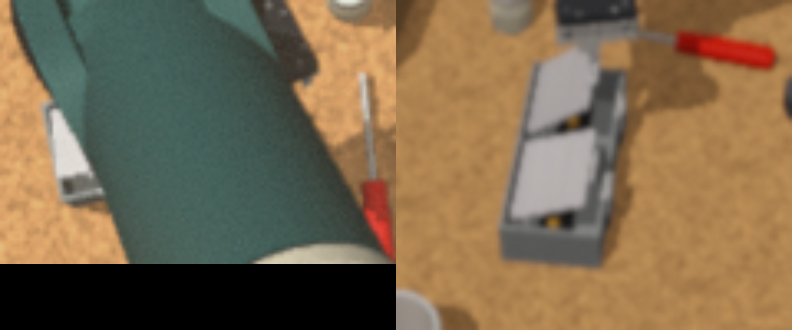

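Side view: the fingertips are over the right cover. Pressing down.

{"method": "apply_moves", "body": {"deltas": [{"rx": 0,"ry": 0,"rz": 0,"dx": -3,"dy": -2,"dz": 12,"gripper": 1},{"rx": 0,"ry": 0,"rz": 0,"dx": -3,"dy": -2,"dz": 24,"gripper": 1},{"rx": 0,"ry": 0,"rz": 0,"dx": -3,"dy": -2,"dz": 34,"gripper": 1},{"rx": 0,"ry": 0,"rz": 0,"dx": -3,"dy": -2,"dz": 42,"gripper": 1},{"rx": 0,"ry": 0,"rz": 0,"dx": -3,"dy": -2,"dz": 50,"gripper": 1},{"rx": 0,"ry": 0,"rz": 0,"dx": -3,"dy": -2,"dz": 57,"gripper": 1},{"rx": 0,"ry": 0,"rz": 0,"dx": -3,"dy": -2,"dz": 60,"gripper": 1},{"rx": 0,"ry": 0,"rz": 0,"dx": -3,"dy": -2,"dz": 60,"gripper": 1}]}}

```text
t: 2.9
tcp_pos: [0.5721, 0.1312, 0.065]
tcp_rot: [0.852, -0.524, -0.0, 0.0]
contact_force: [-1.4, -1.0, 0.6]
width: 0.0006
```

{"method": "apply_moves", "body": {"deltas": [{"rx": 0,"ry": 0,"rz": 0,"dx": 0,"dy": 0,"dz": 2,"gripper": 1},{"rx": 0,"ry": 0,"rz": 0,"dx": 0,"dy": 0,"dz": 4,"gripper": 1},{"rx": 0,"ry": 0,"rz": 0,"dx": 0,"dy": 0,"dz": 6,"gripper": 1},{"rx": 0,"ry": 0,"rz": 0,"dx": 0,"dy": 0,"dz": 6,"gripper": 1}]}}

```text
t: 3.3
tcp_pos: [0.5723, 0.1313, 0.0596]
tcp_rot: [0.852, -0.524, -0.0, 0.0]
contact_force: [-2.4, -0.1, 2.7]
width: 0.0002
```

{"method": "apply_moves", "body": {"deltas": [{"rx": 0,"ry": 0,"rz": 0,"dx": 0,"dy": 0,"dz": 2,"gripper": 1},{"rx": 0,"ry": 0,"rz": 0,"dx": 0,"dy": 0,"dz": 4,"gripper": 1},{"rx": 0,"ry": 0,"rz": 0,"dx": 0,"dy": 0,"dz": 4,"gripper": 1}]}}

```text
t: 3.6
tcp_pos: [0.5725, 0.1313, 0.0559]
tcp_rot: [0.852, -0.524, 0.0, -0.0]
contact_force: [-4.0, -1.1, 11.6]
width: 0.0005
```

{"method": "apply_moves", "body": {"deltas": [{"rx": 0,"ry": 0,"rz": 0,"dx": 0,"dy": 0,"dz": 1,"gripper": 1},{"rx": 0,"ry": 0,"rz": 0,"dx": 0,"dy": 0,"dz": 2,"gripper": 1},{"rx": 0,"ry": 0,"rz": 0,"dx": 0,"dy": 0,"dz": 2,"gripper": 1}]}}

```text
t: 3.9
tcp_pos: [0.5726, 0.1314, 0.0551]
tcp_rot: [0.852, -0.524, 0.0, -0.0]
contact_force: [-11.9, -4.5, 31.9]
width: 0.0005
```

Force jumped to 32 N over 0.8 mm: hard stop, so the right cover is shut. On to the left cover.

{"method": "apply_moves", "body": {"deltas": [{"rx": 0,"ry": 0,"rz": 0,"dx": 0,"dy": 0,"dz": -20,"gripper": 1},{"rx": 0,"ry": 0,"rz": 0,"dx": 0,"dy": 0,"dz": -55,"gripper": 1},{"rx": 0,"ry": 0,"rz": 0,"dx": 0,"dy": 0,"dz": -65,"gripper": 1},{"rx": 0,"ry": 0,"rz": 0,"dx": -30,"dy": -8,"dz": -65,"gripper": 1},{"rx": 0,"ry": 0,"rz": 0,"dx": -65,"dy": -17,"dz": -65,"gripper": 1},{"rx": 0,"ry": 0,"rz": 0,"dx": -93,"dy": -25,"dz": -65,"gripper": 1},{"rx": 0,"ry": 0,"rz": 0,"dx": -93,"dy": -25,"dz": -65,"gripper": 1},{"rx": 0,"ry": 0,"rz": 0,"dx": -93,"dy": -25,"dz": -50,"gripper": 1},{"rx": 0,"ry": 0,"rz": 0,"dx": -93,"dy": -25,"dz": -50,"gripper": 1}]}}

```text
t: 4.8
tcp_pos: [0.552, 0.2238, 0.101]
tcp_rot: [0.851, -0.524, -0.001, 0.001]
contact_force: [-0.7, -0.4, 0.6]
width: 0.0003
```

```bash
python3 - <<'E'
from h import *
o=manip.get_obs(); print(o['t'],o['qpos'].round(2),o['tcp_pos'],o['contact_force'])
im=cv2.cvtColor(manip.camera('side'),cv2.COLOR_RGB2BGR)
cv2.imwrite('pics/a2.png',cv2.resize(im[195:305,170:290],None,fx=5,fy=5))
E
```

```text
4.8 [-0.12  0.52 -0.42  1.76  0.26  0.92 -1.75] [0.5520387  0.22379751 0.10102401] [-0.70323333 -0.39357475  0.62235972]
```

View pics/a2.png

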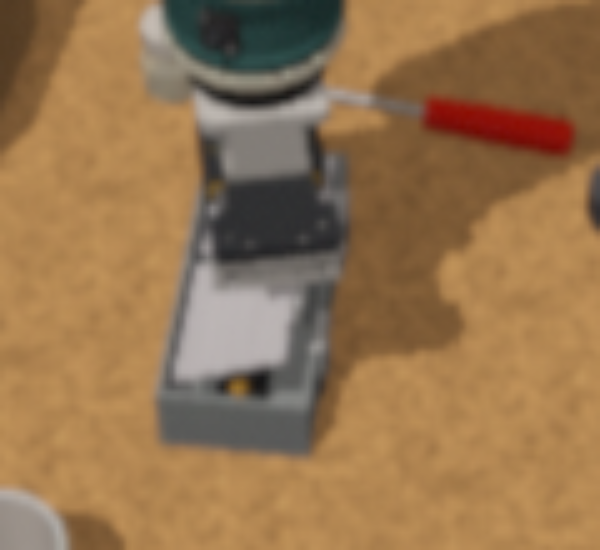

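The gripper is above the left cover, which is still partly open. Pressing it.

{"method": "apply_moves", "body": {"deltas": [{"rx": 0,"ry": 0,"rz": 0,"dx": -2,"dy": -1,"dz": 10,"gripper": 1},{"rx": 0,"ry": 0,"rz": 0,"dx": -2,"dy": -1,"dz": 20,"gripper": 1},{"rx": 0,"ry": 0,"rz": 0,"dx": -2,"dy": -1,"dz": 28,"gripper": 1},{"rx": 0,"ry": 0,"rz": 0,"dx": -2,"dy": -1,"dz": 35,"gripper": 1},{"rx": 0,"ry": 0,"rz": 0,"dx": -2,"dy": -1,"dz": 39,"gripper": 1},{"rx": 0,"ry": 0,"rz": 0,"dx": -2,"dy": -1,"dz": 42,"gripper": 1},{"rx": 0,"ry": 0,"rz": 0,"dx": -2,"dy": -1,"dz": 44,"gripper": 1},{"rx": 0,"ry": 0,"rz": 0,"dx": -2,"dy": -1,"dz": 46,"gripper": 1},{"rx": 0,"ry": 0,"rz": 0,"dx": -2,"dy": -1,"dz": 46,"gripper": 1}]}}

```text
t: 5.75
tcp_pos: [0.5527, 0.2277, 0.0573]
tcp_rot: [0.852, -0.524, -0.0, -0.0]
contact_force: [-1.0, 0.4, 0.1]
width: 0.0006
```

{"method": "apply_moves", "body": {"deltas": [{"rx": 0,"ry": 0,"rz": 0,"dx": 0,"dy": 0,"dz": 1,"gripper": 1},{"rx": 0,"ry": 0,"rz": 0,"dx": 0,"dy": 0,"dz": 2,"gripper": 1},{"rx": 0,"ry": 0,"rz": 0,"dx": 0,"dy": 0,"dz": 3,"gripper": 1},{"rx": 0,"ry": 0,"rz": 0,"dx": 0,"dy": 0,"dz": 3,"gripper": 1}]}}

```text
t: 6.15
tcp_pos: [0.553, 0.2279, 0.0556]
tcp_rot: [0.852, -0.524, 0.0, -0.0]
contact_force: [-6.6, -3.2, 20.2]
width: 0.0003
```

Hard stop again (20 N). Lift, travel above the handle, then check the covers.

{"method": "apply_moves", "body": {"deltas": [{"rx": 0,"ry": 0,"rz": 0,"dx": 0,"dy": 0,"dz": 1,"gripper": 1},{"rx": 0,"ry": 0,"rz": 0,"dx": 0,"dy": 0,"dz": -40,"gripper": 1},{"rx": 0,"ry": 0,"rz": 0,"dx": 0,"dy": 0,"dz": -85,"gripper": 1},{"rx": 0,"ry": 0,"rz": 0,"dx": 0,"dy": 0,"dz": -125,"gripper": 1},{"rx": 0,"ry": 0,"rz": 0,"dx": 40,"dy": 23,"dz": -130,"gripper": 1},{"rx": 0,"ry": 0,"rz": 0,"dx": 80,"dy": 45,"dz": -130,"gripper": 1},{"rx": 0,"ry": 0,"rz": 0,"dx": 120,"dy": 68,"dz": -130,"gripper": 1},{"rx": 0,"ry": 0,"rz": 0,"dx": 160,"dy": 90,"dz": -130,"gripper": 1},{"rx": 0,"ry": 0,"rz": 0,"dx": 200,"dy": 113,"dz": -130,"gripper": 1},{"rx": 0,"ry": 0,"rz": 0,"dx": 240,"dy": 135,"dz": -130,"gripper": 1},{"rx": 0,"ry": 0,"rz": 0,"dx": 240,"dy": 135,"dz": -130,"gripper": 1}]}}

```text
t: 7.25
tcp_pos: [0.54, -0.0539, 0.1843]
tcp_rot: [0.85, -0.527, 0.0, 0.001]
contact_force: [-0.2, 1.3, -1.3]
width: 0.0006
```

```bash
python3 - <<'E'
from h import *
o=manip.get_obs(); print(o['t'],o['qpos'].round(2),o['tcp_pos'],o['contact_force'])
im=[cv2.cvtColor(manip.camera(n),cv2.COLOR_RGB2BGR) for n in('top','side')]
a=cv2.resize(im[0][142:222,140:220],None,fx=5,fy=5);b=cv2.resize(im[1][210:290,180:260],None,fx=5,fy=5)
cv2.imwrite('pics/a3.png',np.hstack([a,b]))
E
```

```text
7.25 [ 0.34  0.31 -0.36  1.83  0.13  1.02 -1.18] [ 0.53995221 -0.05392272  0.18433529] [-0.22441443  1.30072794 -1.29160819]
```

View pics/a3.png

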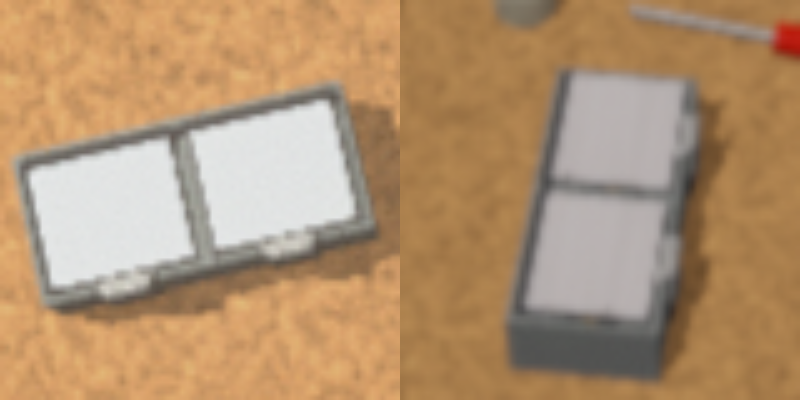

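Both covers lie flat with their free edges under the catches (top view at about (125,285) and (290,245) in the left half). Moving above the handle grip.

{"method": "apply_moves", "body": {"deltas": [{"rx": 0,"ry": 0,"rz": 0,"dx": 40,"dy": 22,"dz": 0,"gripper": 1},{"rx": 0,"ry": 0,"rz": 0,"dx": 80,"dy": 44,"dz": 0,"gripper": 1},{"rx": 0,"ry": 0,"rz": 0,"dx": 115,"dy": 64,"dz": 0,"gripper": 1},{"rx": 0,"ry": 0,"rz": 0,"dx": 139,"dy": 77,"dz": 0,"gripper": 1},{"rx": 0,"ry": 0,"rz": 0,"dx": 139,"dy": 77,"dz": 20,"gripper": 1},{"rx": 0,"ry": 0,"rz": 0,"dx": 139,"dy": 77,"dz": 45,"gripper": 1},{"rx": 0,"ry": 0,"rz": 0,"dx": 139,"dy": 77,"dz": 45,"gripper": 1},{"rx": 0,"ry": 0,"rz": 0,"dx": 139,"dy": 77,"dz": 45,"gripper": 1}]}}

```text
t: 8.15
tcp_pos: [0.5349, -0.2049, 0.1399]
tcp_rot: [0.852, -0.523, -0.0, -0.0]
contact_force: [-0.0, 0.2, 0.5]
width: 0.0004
```

```bash
python3 - <<'E'
from h import *
o=manip.get_obs(); print(o['t'],o['qpos'].round(2),o['tcp_pos'],o['tcp_rot'].round(3),o['contact_force'])
im=cv2.cvtColor(manip.camera('side'),cv2.COLOR_RGB2BGR)
cv2.imwrite('pics/a4.png',cv2.resize(im[115:205,210:320],None,fx=6,fy=6,interpolation=cv2.INTER_CUBIC))
E
```

```text
8.15 [ 0.53  0.41 -0.28  1.8   0.13  0.95 -0.9 ] [ 0.53489962 -0.20488496  0.13986587] [ 0.852 -0.523 -0.    -0.   ] [-0.02799256  0.18413303  0.53373459]
```

View pics/a4.png

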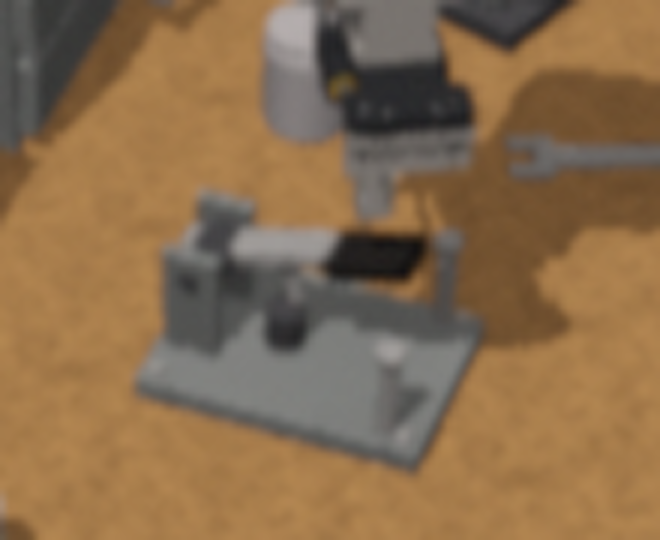

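{"method": "apply_moves", "body": {"deltas": [{"rx": 0,"ry": 0,"rz": 0,"dx": 7,"dy": 4,"dz": 10,"gripper": 1},{"rx": 0,"ry": 0,"rz": 0,"dx": 7,"dy": 4,"dz": 20,"gripper": 1},{"rx": 0,"ry": 0,"rz": 0,"dx": 7,"dy": 4,"dz": 28,"gripper": 1},{"rx": 0,"ry": 0,"rz": 0,"dx": 7,"dy": 4,"dz": 34,"gripper": 1},{"rx": 0,"ry": 0,"rz": 0,"dx": 7,"dy": 4,"dz": 40,"gripper": 1},{"rx": 0,"ry": 0,"rz": 0,"dx": 7,"dy": 4,"dz": 45,"gripper": 1},{"rx": 0,"ry": 0,"rz": 0,"dx": 7,"dy": 4,"dz": 48,"gripper": 1},{"rx": 0,"ry": 0,"rz": 0,"dx": 7,"dy": 4,"dz": 48,"gripper": 1},{"rx": 0,"ry": 0,"rz": 0,"dx": 7,"dy": 4,"dz": 48,"gripper": 1}]}}

```text
t: 9.1
tcp_pos: [0.5337, -0.2141, 0.0913]
tcp_rot: [0.852, -0.524, -0.0, 0.0]
contact_force: [-4.1, 0.6, 7.0]
width: 0.0002
```

{"method": "apply_moves", "body": {"deltas": [{"rx": 0,"ry": 0,"rz": 0,"dx": 0,"dy": 0,"dz": 3,"gripper": 1},{"rx": 0,"ry": 0,"rz": 0,"dx": 0,"dy": 0,"dz": 6,"gripper": 1},{"rx": 0,"ry": 0,"rz": 0,"dx": 0,"dy": 0,"dz": 8,"gripper": 1},{"rx": 0,"ry": 0,"rz": 0,"dx": 0,"dy": 0,"dz": 8,"gripper": 1},{"rx": 0,"ry": 0,"rz": 0,"dx": 0,"dy": 0,"dz": 8,"gripper": 1},{"rx": 0,"ry": 0,"rz": 0,"dx": 0,"dy": 0,"dz": 8,"gripper": 1}]}}

```text
t: 9.7
tcp_pos: [0.5336, -0.2142, 0.0835]
tcp_rot: [0.852, -0.524, -0.0, 0.0]
contact_force: [-5.9, 0.0, 7.0]
width: 0.0006
```

```bash
python3 - <<'E'
from h import *
o=manip.get_obs(); print(o['t'],o['qd'].round(3),o['tcp_pos'],o['contact_force'])
im=cv2.cvtColor(manip.camera('side'),cv2.COLOR_RGB2BGR)
cv2.imwrite('pics/a5.png',cv2.resize(im[140:200,220:310],None,fx=8,fy=8,interpolation=cv2.INTER_CUBIC))
cv2.imwrite('pics/a5f.png',im)
im=cv2.cvtColor(manip.camera('top'),cv2.COLOR_RGB2BGR);cv2.imwrite('pics/a5t.png',im)
print(manip.get_obs()['tcp_pos'])
E
```

```text
9.7 [ 0.001 -0.     0.    -0.001  0.     0.001  0.   ] [ 0.53361748 -0.21418949  0.08345734] [-5.88235302  0.01169844  7.00088468]
[ 0.53361685 -0.21417136  0.08346853]
```

View pics/a5.png

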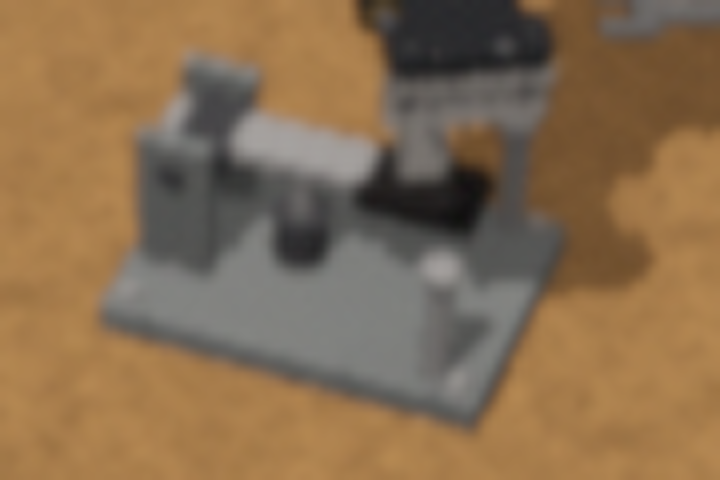

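View pics/a5f.png

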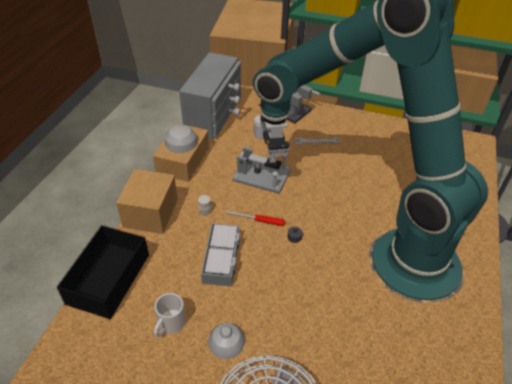

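```bash
python3 - <<'E'
from h import *
c=np.array([.574,-.215]);yw=-.046;Rz=np.array([[np.cos(yw),-np.sin(yw)],[np.sin(yw),np.cos(yw)]])
im=cv2.imread('pics/a5.png')
for ang,col in((.15,(255,0,0)),(.25,(0,255,0)),(.35,(0,0,255))):
    a=.25-ang; pts=[]
    for r,y in((77,18),(135,18),(135,-18),(77,-18)):
        x=65-r*np.cos(a)-8*np.sin(a)*-1; z=75+r*np.sin(a)+8*np.cos(a)
        xy=c+Rz@np.array([x,y])/1000
        u=(proj('side',[*xy,z/1000])-[220,140]+.5)*8-.5; pts.append(u)
    print(ang,np.round(pts))
    cv2.polylines(im,[np.int32(pts)],True,col,1)
cv2.imwrite('pics/a6.png',im)
E
```

```text
0.15 [[344. 167.]
 [471. 190.]
 [497. 139.]
 [372. 117.]]
0.25 [[346. 181.]
 [472. 214.]
 [498. 163.]
 [374. 131.]]
0.35 [[347. 195.]
 [471. 237.]
 [497. 186.]
 [374. 144.]]
```

View pics/a6.png

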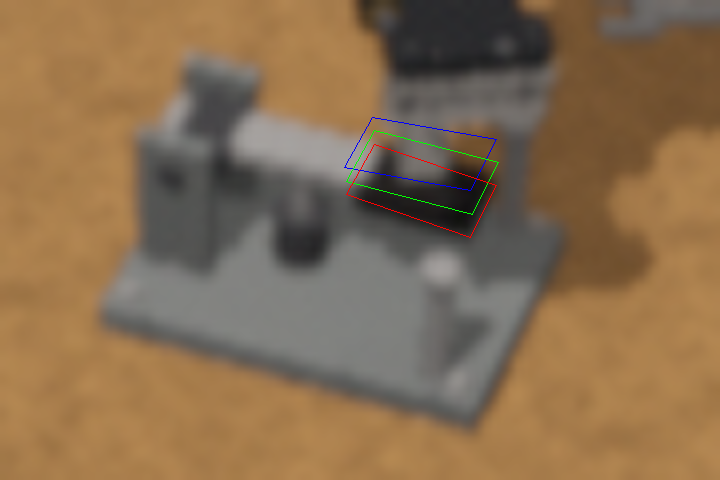

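```bash
python3 - <<'E'
from h import *
for f in('side0','a5f'):
    im=cv2.imread(f'pics/{f}.png'); g=cv2.resize(im[140:200,220:310].max(2),None,fx=8,fy=8,interpolation=cv2.INTER_CUBIC)
    m=(g<60).astype(np.uint8); n,l,s,c=cv2.connectedComponentsWithStats(m)
    # lower boundary of black grip per column
    out=[]
    for col in (390,410,430,450):
        r=np.where(m[100:240,col])[0]; out.append((col/8+220,round((r.max()+100)/8+140,2)) if len(r) else None)
    print(f,out)
    ps=[]
c=np.array([.574,-.215]);yw=-.046;Rz=np.array([[np.cos(yw),-np.sin(yw)],[np.sin(yw),np.cos(yw)]])
for ang in (0,.19,.25,.31):
    a=.25-ang;P=[]
    for r in(77,135):
        # lower-near edge of grip
        x=65-r*np.cos(a)-8*np.sin(a)*-1; z=75+r*np.sin(a)+2*np.cos(a)
        P.append(proj('side',[*(c+Rz@np.array([x,18])/1000),z/1000]))
    print(ang,[round(float(np.interp(k/8+220,[P[0][0],P[1][0]],[P[0][1],P[1][1]])),2) for k in(390,410,430,450)])
E
```

```text
side0 [(268.75, np.float64(161.38)), (271.25, np.float64(161.25)), (273.75, np.float64(161.25)), (276.25, np.float64(161.38))]
a5f [(268.75, np.float64(167.25)), (271.25, np.float64(168.12)), (273.75, np.float64(168.75)), (276.25, np.float64(169.38))]
0 [159.51, 159.65, 159.79, 159.93]
0.19 [163.77, 164.31, 164.84, 165.38]
0.25 [165.06, 165.72, 166.37, 167.03]
0.31 [166.34, 167.12, 167.89, 168.67]
```

The finger height puts the handle at about 0.245 rad. The image measure, noisy at about 1 px, reads about 0.28, so I'll back off 1 mm to sit between them.

{"method": "apply_moves", "body": {"deltas": [{"rx": 0,"ry": 0,"rz": 0,"dx": 0,"dy": 0,"dz": -1,"gripper": 1},{"rx": 0,"ry": 0,"rz": 0,"dx": 0,"dy": 0,"dz": -1,"gripper": 1},{"rx": 0,"ry": 0,"rz": 0,"dx": 0,"dy": 0,"dz": -1,"gripper": 1},{"rx": 0,"ry": 0,"rz": 0,"dx": 0,"dy": 0,"dz": -1,"gripper": 1},{"rx": 0,"ry": 0,"rz": 0,"dx": 0,"dy": 0,"dz": -1,"gripper": 1},{"rx": 0,"ry": 0,"rz": 0,"dx": 0,"dy": 0,"dz": -1,"gripper": 1}]}}

```text
t: 10.4
tcp_pos: [0.5337, -0.2142, 0.0845]
tcp_rot: [0.852, -0.524, -0.0, 0.0]
contact_force: [-4.8, 0.2, 7.8]
width: 0.0006
```

```bash
python3 - <<'E'
from h import *
o=manip.get_obs(); print(o['t'],o['tcp_pos'],o['contact_force'],abs(o['qd']).max())
im=cv2.cvtColor(manip.camera('side'),cv2.COLOR_RGB2BGR)
cv2.imwrite('pics/a7.png',im)
g=cv2.resize(im[140:200,220:310].max(2),None,fx=8,fy=8,interpolation=cv2.INTER_CUBIC)
print([round((np.where(g[100:240,c]<60)[0].max()+100)/8+140,2) for c in(390,410,430,450)])
E
```

```text
10.4 [ 0.53374839 -0.21418946  0.08449531] [-4.79183629  0.20898164  7.83797635] 0.0019486892066644234
[np.float64(167.25), np.float64(167.88), np.float64(168.5), np.float64(169.12)]
```

```bash
python3 -c "
from workcell import manip
print(manip.sign_off())"
```

```text
the job is handed in; nothing more can be done
None
```

I pressed both covers shut, right then left, and then pushed the handle down to about half travel. I handed in at about 10.4 s with the arm still pressing the handle. The sign-off gave no verdict.

- **Covers:** each one ended on a hard stop at a finger height of about 55.5 mm, at 32 N on the right and 20 N on the left. Top and side views taken before I touched the handle showed both lying flat under their catches.
- **Handle:** at hand-in the finger height was 84.5 mm over the grip, the upward force was about 7.8 N (about 8 N is expected when level), and the arm was still.
- **Disagreement:** the finger height puts the handle at about 0.24 rad, while the side picture, which is noisy at about 1 px, suggests about 0.27 rad. I backed off 1 mm to sit between the two. Both are inside the 0.19 to 0.31 band and far from the bottom stop.
- **Other checks:** the sideways force on the handle was about −5 N, which I put down to friction. In the full side view taken while pressing the handle, I saw none of the other things on the bench displaced, but I did not measure their positions.

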